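# Seat the two slide-in dish shelves

### The job

Two white shelves of the dish stand have been left pulled part-way out towards the robot. With closed fingertips push each one slowly and gently back along its rails by its front lip until it drops into its locating notches and sits flat, stop pushing there rather than forcing it, and move clear. Do not lift the shelves, do not touch the dishes on them, and leave the bottle beside the stand alone.

Things in the scene. Friction and masses are not known exactly. Their poses are not given: they have to be found in the camera images.
- stand: low grey metal stand fixed to the worktop, two bays side by side. Origin: on the worktop, in the middle between the bays; x along the rails to the rear, y left, z up; spans x -150 to +115 mm, y -133 to +133 mm. Bays at y +65 and -65 mm; rails 14 mm wide, top at 60 mm, with 20 mm long notches at x -55 and +55 mm. Walls 6 mm thick rise to 72 mm beside the rails, 2 mm clear of the shelves
- shelf_left: left white plastic shelf (as seen from the robot), loose, 150 (x, along the rails) x 120 x 8 mm, about 0.22 kg, carrying a dish. Origin: centre of its underside; x to the rear, z up. Starts 30 to 80 mm short, riding on four lugs (12 mm long, 6 mm tall, at x -55 and +55 mm), underside 66 mm above the worktop. Push slowly (under 0.08 m/s): it stops hard
- shelf_right: right white plastic shelf (as seen from the robot), loose, 150 (x, along the rails) x 120 x 8 mm, about 0.22 kg, carrying a dish. Origin: centre of its underside; x to the rear, z up. Starts 30 to 80 mm short, riding on four lugs (12 mm long, 6 mm tall, at x -55 and +55 mm), underside 66 mm above the worktop. Push slowly (under 0.08 m/s): it stops hard
- shelf_left_lip (a point): push here along the shelf's x: middle of the front face of the left shelf's upright front lip, 13 mm above its underside, 75 mm in front of its origin. The lip is 5 mm thick, as wide as the shelf, from the underside to 26 mm above it; before and under its middle is free space down to 22 mm above the worktop. Sliding takes 1 to 3 N, peaks to 8 N as the finger meets it
- shelf_right_lip (a point): push here along the shelf's x: middle of the front face of the right shelf's upright front lip, 13 mm above its underside, 75 mm in front of its origin. The lip is 5 mm thick, as wide as the shelf, from the underside to 26 mm above it; before and under its middle is free space down to 22 mm above the worktop. Sliding takes 1 to 3 N, peaks to 8 N as the finger meets it
- seat_left (a point): where the left shelf's origin lies when seated (within 4 mm), midway between its rails, 60 mm above the worktop at rail top level; axes as the stand's. Here the lugs drop 6 mm into the notches and their ends stop the shelf (force rises past 12 N); the lip may hang on the fingertip by friction until the finger backs away
- seat_right (a point): where the right shelf's origin lies when seated (within 4 mm), midway between its rails, 60 mm above the worktop at rail top level; axes as the stand's. Here the lugs drop 6 mm into the notches and their ends stop the shelf (force rises past 12 N); the lip may hang on the fingertip by friction until the finger backs away
- dish_a: flat round petri dish, 67 mm across, 14 mm tall, 30 g, loose on the left shelf; rides along with it and must not be touched. Origin: centre of its underside.
- dish_b: flat round petri dish, 67 mm across, 14 mm tall, 30 g, loose on the right shelf; rides along with it and must not be touched. Origin: centre of its underside.
- bottle: glass bottle with screw cap, 68 mm across, 120 mm tall, loose on the worktop left of the stand; to be left alone. Origin: centre of its underside.
Things that resemble listed ones, but are neither listed nor needed, are in the scene too. What is shaped like the shelf_left but purple is not meant.

How it is judged:
By the outcome, as a careful person would: the job done as asked, in the order asked, and still so for the second after the job is handed in, with the robot touching nothing.
It also fails if it takes over 48 s, if anything falls off the work surface, if the arm or the gripper's body presses on something with over 40 N, if the wrist force passes 120 N, or if a joint passes its speed limit or range.

### The arm

A 6-joint arm with a two-finger parallel gripper is mounted at the origin on a cart in front of the work surface, level with it; the furniture and walls round the work are solid. World frame = base frame: x ahead of the robot, y to its left, z up, the work surface at z = 0. Lengths are in m, angles in rad, forces in N, time in s.
With the tool pointing down it reaches from about 0.35 to 0.975 m from the base axis. Payload 4.9 kg.
Tool frame: the origin (TCP) lies on the centre line of the jaws, within the pads' length; the fingertips stand ahead of it and the grasp point (between the pads) is the TCP (manip.tip_extent is the z of the fingertips in the tool frame, in m); z points along the fingers, y is the line along which they close (so a half turn about z gives the same grasp; the last joint's range is limited). The gripper opens to 85 mm and grips with 20 to 120 N. Pads are 22 mm wide; open, the fingers measure 114 mm over their backs; the gripper's body (76 mm by 85 mm) begins 54 mm behind the grasp point. The pads swing forward as they close: fully open they stand 13 mm farther back than shut.
Start: joints at [0.995, 0.053, 1.613, -0, 1.476, -0.119], TCP at [0.276, 0.561, 0.25] pointing down, gripper open.
Joint ranges: [-3.01, 3.01], [-1.01, 2.22], [0.06, 2.58], [-1.02, 4.17], [0.09, 2.62], [-3.14, 3.14]. Speed limits (rad/s): [2.57, 2.57, 3.14, 3.14, 3.14, 3.14].

### API

Orientations are given as a unit quaternion [w, x, y, z].
In Python, from plant import manip gives the robot as it stands. The module is installed in compiled form; this text tells all that it offers.
- The arm moves only by the shell command python3 -m crank, which reads ROWS from standard input. ROWS is a JSON object with one list for each field, all of the same length, 1 to 5, a row being the entries at one place: aperture (the opening from 0.0 (shut) to 1.0 (fully open)), dx, dy, dz (the shift in shares of the most that a row can go, 1 being 62.5 mm), wx, wy, wz (a rotation vector in a scale on which 1.0 is pi rad); each row shifts and turns the commanded pose from where the row before left it, along the tool's axes as they then stand; what a row does not reach is not made up. A row lasts 1/8 s, in which the tool goes at most 0.0625 m and 0.188 rad, less where a joint would pass 70% of its speed; a pose out of reach is approached as far as the arm can. The fingers move at their own pace and stop on an object; the grip force is fixed at half the most. Time passes only in rows, so rows that do not move let the fingers close. It prints the time, the measured TCP pose, the force, the opening and the grip force at its end. Shift and turn numbers lie between -1 and 1, and a call with a number outside is refused. Input that does not fit is refused with a message, and nothing moves.
- manip.state(): the state, without advancing time (a new reading comes with each control period).
- manip.grab_frame(name): name is "scene" or "top" or "wrist"; returns (picture, depth): 420x560x3 uint8, red, green, blue; 420x560 float32, m along the optical axis (not along the pixel's ray), 0 where there is no reading.
- manip.camera_params(name): a dict with "intrinsics" (3x3 intrinsics, pixels), "k1" (the pictures are not rectified: a ray, as slopes to the right and down, at radius r is drawn at 1 + k1 r^2 times it, then the intrinsics apply), "xyz" and "orientation" of the camera in the world. Camera axes: x right, y down, z forward; pixel columns grow to the right and rows downward; lengths in m; the calibration is good to about 2 mm. A picture is of the moment at which its call begins: read the wrist's pose just before it. camera_params takes no time and is no camera call; for the wrist camera it gives the pose at the moment of the call.
- manip.job_done(): hands the job in; it is judged then, once.
Trained networks look in the newest picture that a camera, given by its name, has taken for a name from the list of things; names that differ only in an ending like _2 or _b are one class to them, and where a whole thing is asked for, a point or a joint stands for the part that bears it (a point fixed in the world has none). Each returns a list of dicts, best first, with "conf" (0 to 1); they miss things now and then, are a little off and sometimes report something else, mostly with a low value. They report only what shows in the picture. A call takes as long as a camera call. They do not tell look-alikes from the thing itself.
- manip.look_for(camera, query): "extent" ([left, top, right, bottom] in pixels, round what is visible of it).
- manip.outline_of(camera, query): "region" (420x560 bool, what is visible of it) and "extent" ([left, top, right, bottom] in pixels, round what is visible of it).
- manip.mark_of(camera, query): "centre" ([row, column] in pixels: a listed point, or the origin of a listed thing).
The state is a dict: "time": time; "joint_pos": joint angles; "joint_vel": joint speeds; "joint_efforts": joint torques, N m; "tool_pos": TCP position; "tool_rot": TCP orientation; "contact_force": force on the tool from outside, world axes, zero at the start; "ft_torque": the same for the moment, N m; "gripper_width": opening from 0.0 (shut) to 1.0 (fully open); "grasp_force": force on a finger pad.
Only numpy, scipy, OpenCV 4.12 (cv2) and the standard library are available. Lean on these libraries where they do the work, as an engineer would, in place of code of your own. Each camera call takes 0.05 s, during which the arm holds its last target. There are 200 camera calls.

## Working session

There is one attempt and no reset: what is moved stays moved. The work goes in short steps, Python scripts to look and compute and a shell command to move; the robot and the scene stay as the last step left them, time stands still between calls to the robot, and variables do not carry over. Pictures are saved under pics/ and viewed, at most 10 in all, crops included, and the job is handed in when it is done.

```bash
mkdir -p pics
cat > h.py <<'E'
import numpy as np, cv2
from plant import manip
from scipy.spatial.transform import Rotation as R
def cam(n):
    p=manip.camera_params(n); q=np.array(p["orientation"]); return np.array(p["intrinsics"]),p["k1"],np.array(p["xyz"]),R.from_quat(q[[1,2,3,0]]).as_matrix()
def rays(c,rc):  # rc Nx2 (row,col) -> camera slopes
    K,k1,_,_=c; rc=np.atleast_2d(np.array(rc,float))
    s=cv2.undistortPoints(rc[:,None,::-1].copy(),K,np.array([k1,0,0,0,0.]))[:,0]
    return np.c_[s,np.ones(len(s))]
def pts(c,rc,d): return (rays(c,rc)*np.array(d).reshape(-1,1))@c[3].T+c[2]
def cloud(c,dep):
    g=np.indices(dep.shape).reshape(2,-1).T; return pts(c,g,dep.ravel()).reshape(*dep.shape,3)
def tri(c1,p1,c2,p2):
    A=np.zeros((3,3));b=np.zeros(3)
    for c,p in((c1,p1),(c2,p2)):
        d=c[3]@rays(c,p)[0]; d/=np.linalg.norm(d); P=np.eye(3)-np.outer(d,d); A+=P; b+=P@c[2]
    return np.linalg.solve(A,b)
E
python3 - <<'E'
from h import *
print(manip.tip_extent, manip.state())
ims=[]
for n in("scene","top"):
    c=cam(n); im,d=manip.grab_frame(n); np.savez(n,im=im,d=d); cv2.imwrite(f"pics/{n}0.png",im[:,:,::-1])
    print(n,c[2],c[3][:,2])
    for q in("shelf_left","shelf_right","shelf_left_lip","shelf_right_lip","stand","seat_left","seat_right","dish_a","bottle"):
        for m in manip.mark_of(n,q)[:3]:
            r,k=m["centre"]; r0,k0=int(np.clip(r,0,419)),int(np.clip(k,0,559)); print(q,round(m["conf"],2),round(r),round(k),pts(c,[r,k],d[r0,k0]).round(3))
E
```

```text
0.019 {'time': 0.0, 'joint_pos': array([ 9.95021353e-01,  5.33651305e-02,  1.61428439e+00, -2.21864305e-05,
        1.47598110e+00, -1.19011357e-01]), 'joint_vel': array([-3.92075876e-04, -9.71358955e-04, -2.96434751e-04, -4.62242457e-04,
        7.70837620e-05, -5.70300117e-04]), 'joint_efforts': array([-3.35508130e-04, -3.93697643e+01, -3.70170343e+01, -1.83739094e-04,
        6.97254945e-03, -1.14392984e-05]), 'tool_pos': array([0.27534899, 0.56043582, 0.24906358]), 'tool_rot': array([-3.36528471e-04,  2.26400495e-01,  9.74033766e-01, -9.61873341e-04]), 'contact_force': array([0.94760875, 0.05965263, 0.21475377]), 'ft_torque': array([-0.03225813, -0.03326555, -0.03096443]), 'grasp_force': 0.0, 'gripper_width': 1.0031531398660514}
scene [-0.02749518 -0.72147708  0.86890425] [ 0.4909466   0.58587088 -0.64476875]
shelf_left 0.85 324 328 [[ 0.425 -0.363  0.012]]
shelf_left 0.57 201 276 [[0.583 0.02  0.083]]
shelf_right 0.59 228 300 [[ 0.566 -0.106  0.069]]
shelf_left_lip 0.97 203 256 [[0.537 0.065 0.076]]
shelf_left_lip 0.78 345 331 [[ 0.383 -0.412  0.021]]
shelf_left_lip 0.48 198 294
[... 235 characters left out ...]
[0.605 0.016 0.083]]
dish_a 0.53 220 303 [[ 0.584 -0.1    0.087]]
bottle 0.61 176 219 [[0.562 0.324 0.027]]
bottle 0.51 201 255 [[0.543 0.079 0.071]]
top [0.34155583 0.0165603  1.18936688] [ 0.19456084 -0.0133543  -0.98079954]
shelf_left 0.7 188 262 [[0.61  0.041 0.086]]
shelf_left 0.57 254 394 [[ 0.432 -0.351  0.012]]
shelf_right 0.74 200 303 [[ 0.574 -0.074  0.091]]
shelf_left_lip 0.91 266 417 [[ 0.396 -0.416  0.024]]
shelf_left_lip 0.69 214 250 [[0.546 0.077 0.018]]
shelf_right_lip 0.89 224 295 [[ 0.507 -0.052  0.092]]
stand 0.69 190 288 [[ 0.608 -0.033  0.079]]
dish_a 0.94 196 306 [[ 0.589 -0.083  0.088]]
dish_a 0.58 187 268 [[0.612 0.024 0.086]]
bottle 0.56 200 159 [[0.574 0.334 0.081]]
```

Run:
```python
import cv2
a=cv2.imread("pics/scene0.png");b=cv2.imread("pics/top0.png")
cv2.imwrite("pics/a.png",cv2.resize(a[130:400,170:420],None,fx=2.2,fy=2.2));cv2.imwrite("pics/b.png",cv2.resize(b[120:320,120:440],None,fx=2.5,fy=2.5))
```

```text
(no output)
```

View pics/a.png

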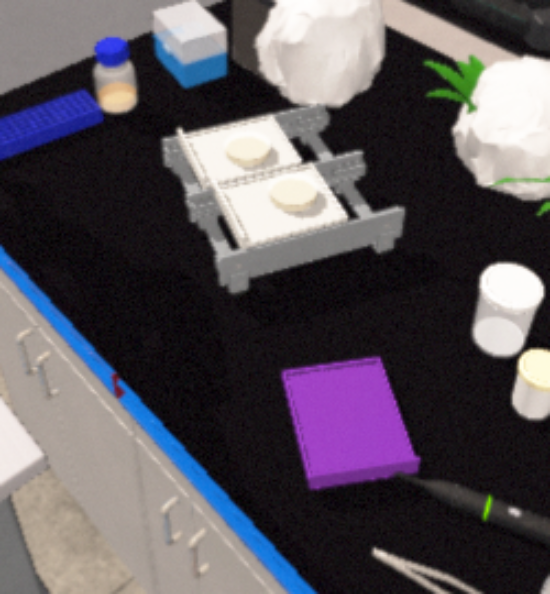

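View pics/b.png

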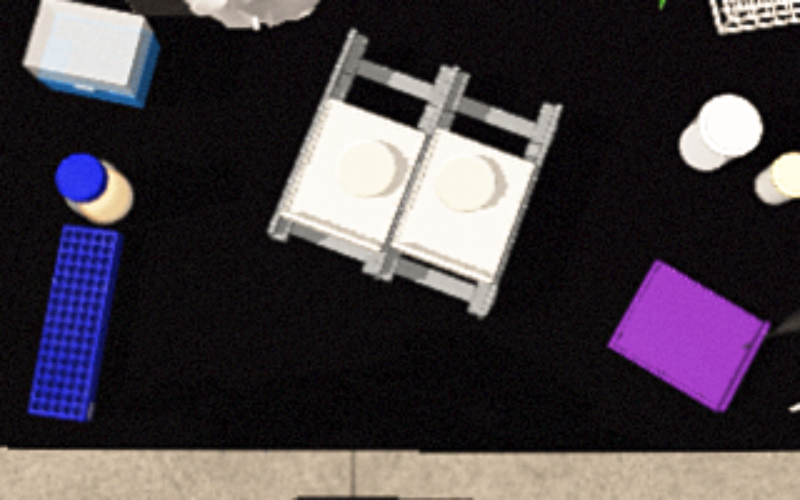

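The pictures show the two white shelves in the grey stand at scene (205,283) and (227,305), which is top (188,262) and (200,303). The purple tray at scene (320,328) and top (254,394) is the look-alike. The bottle is at top (195,155). I choose the white pair in the stand and will now fit the stand and shelves.

```bash
cat >> h.py <<'E'
def fit(n,im,d,box):
    c=cam(n); P=cloud(c,d); r0,r1,c0,c1=box
    m=np.zeros(d.shape,bool); m[r0:r1,c0:c1]=1; m&=d>0
    hsv=cv2.cvtColor(im,cv2.COLOR_RGB2HSV); S,V=hsv[...,1],hsv[...,2]
    z=P[...,2]
    up=m&(z>.04)&(z<.12)
    rect=cv2.minAreaRect(P[up][:,:2].astype(np.float32)*1000)
    white=(up&(V>200)).astype(np.uint8)
    k,lab,st,cen=cv2.connectedComponentsWithStats(white)
    print(n,"stand rect",rect)
    for i in range(1,k):
        if st[i,4]>150:
            q=P[lab==i]; print(" white",st[i],cv2.minAreaRect(q[:,:2].astype(np.float32)*1000),"z",np.percentile(q[:,2],[5,25,50,75,95]).round(4))
    return P,up,lab
E
python3 - <<'E'
from h import *
for n,b in(("scene",(170,270,240,360)),("top",(128,250,225,350))):
    z=np.load(n+".npz"); P,up,lab=fit(n,z["im"],z["d"],b); c=cam(n)
    cv2.imwrite(f"pics/m_{n}.png",cv2.resize((up*90+(lab>0)*160).astype(np.uint8),None,fx=1.4,fy=1.4))
S,T=cam("scene"),cam("top")
print("tri lipL",tri(S,(203,256),T,(214,250)),"lipR",tri(S,(228,274),T,(224,295)),"shL",tri(S,(201,276),T,(188,262)),"shR",tri(S,(228,300),T,(200,303)))
E
```

```text
scene stand rect ((663.9722290039062, -7.764739990234375), (349.83648681640625, 335.06512451171875), 69.67497253417969)
 white [ 251  182   77   60 2427] ((590.0655517578125, -21.23016357421875), (254.38563537597656, 161.83399963378906), 69.26507568359375) z [0.0689 0.0709 0.0728 0.0824 0.0877]
top stand rect ((618.3671264648438, -30.426925659179688), (268.1114196777344, 266.0083923339844), 69.31798553466797)
 white [ 232  160   58   62 2136] ((611.501220703125, 46.19300842285156), (126.24461364746094, 156.3009490966797), 69.04440307617188) z [0.0709 0.0736 0.0757 0.0809 0.0911]
 white [ 276  171   58   63 2146] ((576.279296875, -81.78360748291016), (122.409423828125, 155.9113006591797), 69.45863342285156) z [0.0705 0.0733 0.0754 0.0814 0.0911]
tri lipL [0.54025404 0.07471565 0.06594099] lipR [ 0.51061116 -0.05339055  0.06566044] shL [0.61131894 0.04608817 0.05643249] shR [ 0.58921399 -0.0803141   0.03519035]
```

The rows are not in the units I measure in: shifts go in shares of 62.5 mm and turns go in shares of pi rad. I convert before sending: -0.0384 m is -0.6144, -0.0363 m is -0.5808, -0.0955 rad is -0.0304.

```bash
echo '{"aperture": [0, 0, 0, 0, 0], "dx": [0, -0.6144, -0.6144, -0.6144, -0.6144], "dy": [0, -0.5808, -0.5808, -0.5808, -0.5808], "dz": [0, 0, 0, 0, 0], "wx": [0, 0, 0, 0, 0], "wy": [0, 0, 0, 0, 0], "wz": [-0.0304, 0, 0, 0, 0]}' | python3 -m crank; echo '{"aperture": [0, 0, 0, 0, 0], "dx": [-0.6144, -0.6144, -0.6144, -0.6144, -0.6144], "dy": [-0.5808, -0.5808, -0.5808, -0.5808, -0.5808], "dz": [0, 0, 0, 0, 0], "wx": [0, 0, 0, 0, 0], "wy": [0, 0, 0, 0, 0], "wz": [0, 0, 0, 0, 0]}' | python3 -m crank; echo '{"aperture": [0, 0, 0], "dx": [-0.6144, 0, 0], "dy": [-0.5808, 0, 0], "dz": [0, 0, 0], "wx": [0, 0, 0], "wy": [0, 0, 0], "wz": [0, 0, 0]}' | python3 -m crank
python3 - <<'E'
from h import *
c=cam("wrist"); im,d=manip.grab_frame("wrist"); np.savez("wrist",im=im,d=d); cv2.imwrite("pics/w0.png",im[:,:,::-1]); s=manip.state(); print(s["tool_pos"],s["tool_rot"],c[2],c[3][:,2])
for q in("shelf_left_lip","shelf_right_lip","seat_left"):
    for m in manip.mark_of("wrist",q)[:2]:
        r,k=m["centre"]; print(q,m["conf"],r,k,pts(c,[r,k],d[min(int(r),419),min(int(k),559)]))
E
```

```text
time: 1.62
tool_pos: [0.3685, 0.3693, 0.2505]
tool_rot: [0.0, 0.179, 0.984, 0.0]
contact_force: [0.9, 0.5, -0.4]
gripper_width: -0.001
grasp_force: 0.0
time: 2.25
tool_pos: [0.484, 0.1315, 0.2506]
tool_rot: [0.0, 0.18, 0.984, 0.0]
contact_force: [0.2, 0.2, 0.5]
gripper_width: -0.0
grasp_force: 0.0
time: 2.62
tool_pos: [0.5064, 0.0859, 0.2503]
tool_rot: [-0.0, 0.18, 0.984, 0.0]
contact_force: [0.2, -0.2, -0.3]
gripper_width: -0.003
grasp_force: 0.0
[0.50619711 0.08634256 0.25025083] [-1.68395957e-04  1.79271800e-01  9.83799555e-01  1.68487951e-04] [0.44107536 0.11133557 0.37350556] [ 0.26152018 -0.09859866 -0.96014869]
shelf_left_lip 0.78 228.5 268.0 [[0.53671906 0.06557629 0.07022726]]
shelf_right_lip 0.92 240.0 149.6 [[ 0.50252345 -0.05648054  0.07447357]]
```

View pics/w0.png

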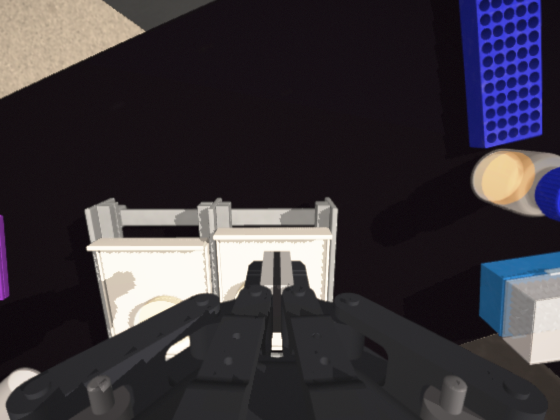

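The wrist picture shows the left lip as a bright bar at row 232, columns 215–330, and the right lip at row 243, columns 90–208. The rails run straight down the image, so the yaw is right. Next I measure the lips in 3-D.

Run:
```python
from h import *
z=np.load("wrist.npz"); im,d=z["im"],z["d"]; c=cam("wrist"); P=cloud(c,d); a=np.deg2rad(-20.7)
ux=np.array([np.cos(a),np.sin(a)]);uy=np.array([-ux[1],ux[0]]);O=np.array([.6348,-.0366])
V=im.min(2).astype(int)
for nm,c0,c1,r in(("L",215,332,(220,250)),("R",88,212,(230,260))):
    q=P[r[0]:r[1],c0:c1].reshape(-1,3); m=(V[r[0]:r[1],c0:c1].ravel()>150)&(q[:,2]>.055)&(q[:,2]<.11); q=q[m]
    s=np.c_[(q[:,:2]-O)@ux,(q[:,:2]-O)@uy]; t=q[:,2]>.086; f=np.polyfit(s[t,1],s[t,0],1)
    print(nm,"zmax",np.percentile(q[:,2],[50,95,99]),"lip top x",np.percentile(s[t,0],[2,50,98]),"y",s[t,1].min(),s[t,1].max(),"slope",f)
# stand wall outer edges near the front
g=P[200:238,85:340].reshape(-1,3); m=(g[:,2]>.05)&(g[:,2]<.08); g=g[m]; s=np.c_[(g[:,:2]-O)@ux,(g[:,:2]-O)@uy]; print("stand",np.percentile(s[:,0],[1,50]),np.percentile(s[:,1],[.5,99.5]))
S=cam("scene");T=cam("top")
for nm,w,t in(("L",(228.5,268),(214,250)),("R",(240,149.6),(224,295))):
    p=tri(c,w,T,t); print("tri lip",nm,p,(p[:2]-O)@ux,(p[:2]-O)@uy)
t=manip.state()["tool_pos"];print("tcp",(t[:2]-O)@ux,(t[:2]-O)@uy)
```

```text
L zmax [0.07455841 0.09196125 0.09268093] lip top x [-0.12943546 -0.12789044 -0.12433794] y 0.008315149008409172 0.12551052616902308 slope [-0.00748173 -0.12704612]
R zmax [0.07466904 0.09189576 0.09255416] lip top x [-0.11761636 -0.11604158 -0.11230691] y -0.12150448370197325 -0.003416914347239192 slope [-0.00908439 -0.11624999]
stand [-0.1512769  -0.13380801] [-0.13090094  0.13373179]
tri lip L [0.53009715 0.07235798 0.09894479] -0.13645755952892746 0.06491427081703421
tri lip R [ 0.50512954 -0.05286622  0.07937621] -0.11554976156452745 -0.06105138415593857
tcp -0.1639618999508836 0.06991310443848024
```

Scaled: 0.042 m is 0.672, -0.0035 m is -0.056.

```bash
echo '{"aperture": [0, 0, 0, 0, 0], "dx": [0, 0, 0, 0, 0], "dy": [-0.056, 0, 0, 0, 0], "dz": [0.672, 0.64, 0.64, 0.64, 0], "wx": [0, 0, 0, 0, 0], "wy": [0, 0, 0, 0, 0], "wz": [0, 0, 0, 0, 0]}' | python3 -m crank; echo '{"aperture": [0, 0, 0, 0, 0], "dx": [-0.096, -0.096, -0.064, -0.048, -0.048], "dy": [0, 0, 0, 0, 0], "dz": [0, 0, 0, 0, 0], "wx": [0, 0, 0, 0, 0], "wy": [0, 0, 0, 0, 0], "wz": [0, 0, 0, 0, 0]}' | python3 -m crank; echo '{"aperture": [0, 0, 0], "dx": [-0.048, -0.048, -0.048], "dy": [0, 0, 0], "dz": [0, 0, 0], "wx": [0, 0, 0], "wy": [0, 0, 0], "wz": [0, 0, 0]}' | python3 -m crank
```

```text
time: 3.45
tool_pos: [0.5021, 0.0831, 0.0848]
tool_rot: [-0.004, 0.179, 0.984, -0.001]
contact_force: [-0.1, -0.0, 0.1]
gripper_width: 0.001
grasp_force: 0.0
time: 4.08
tool_pos: [0.5262, 0.0744, 0.0885]
tool_rot: [0.0, 0.18, 0.984, 0.0]
contact_force: [1.0, 1.3, 0.7]
gripper_width: 0.001
grasp_force: 0.0
time: 4.45
tool_pos: [0.5342, 0.0714, 0.0882]
tool_rot: [-0.0, 0.18, 0.984, 0.0]
contact_force: [-2.6, 1.4, 1.8]
gripper_width: 0.001
grasp_force: 1.5
```

Scaled: -0.005 m is -0.08.

```bash
echo '{"aperture": [0, 0, 0, 0], "dx": [-0.08, -0.08, -0.08, -0.08], "dy": [0, 0, 0, 0], "dz": [0, 0, 0, 0], "wx": [0, 0, 0, 0], "wy": [0, 0, 0, 0], "wz": [0, 0, 0, 0]}' | python3 -m crank; echo '{"aperture": [0, 0, 0], "dx": [-0.08, -0.08, -0.08], "dy": [0, 0, 0], "dz": [0, 0, 0], "wx": [0, 0, 0], "wy": [0, 0, 0], "wz": [0, 0, 0]}' | python3 -m crank
python3 - <<'E'
from h import *
c=cam("wrist"); im,d=manip.grab_frame("wrist"); t=manip.state()["tool_pos"]
a=np.deg2rad(-20.7);ux=np.array([np.cos(a),np.sin(a)]);O=np.array([.6348,-.0366]);print("tcp x",(t[:2]-O)@ux)
cv2.imwrite("pics/w1.png",im[:,:,::-1])
E
```

```text
time: 4.95
tool_pos: [0.5533, 0.0641, 0.0881]
tool_rot: [-0.0, 0.18, 0.984, -0.0]
contact_force: [-1.8, 0.6, 0.2]
gripper_width: 0.003
grasp_force: 1.1
time: 5.32
tool_pos: [0.5673, 0.0588, 0.0882]
tool_rot: [-0.0, 0.18, 0.984, -0.0]
contact_force: [-1.4, 1.1, -0.2]
gripper_width: 0.004
grasp_force: 0.8
tcp x -0.09619947910119153
```

View pics/w1.png

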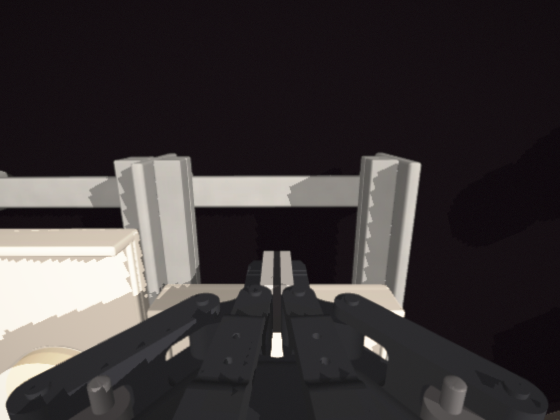

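The left lip (rows 288–310, columns 150–405) lies square against the fingertips and slides straight. I continue in smaller steps.

Scaled: -0.003 m is -0.048.

```bash
echo '{"aperture": [0, 0], "dx": [-0.048, -0.048], "dy": [0, 0], "dz": [0, 0], "wx": [0, 0], "wy": [0, 0], "wz": [0, 0]}' | python3 -m crank; echo '{"aperture": [0], "dx": [-0.032], "dy": [0], "dz": [0], "wx": [0], "wy": [0], "wz": [0]}' | python3 -m crank;  echo '{"aperture": [0], "dx": [-0.032], "dy": [0], "dz": [0], "wx": [0], "wy": [0], "wz": [0]}' | python3 -m crank
```

```text
time: 5.62
tool_pos: [0.5729, 0.0568, 0.0884]
tool_rot: [0.0, 0.18, 0.984, 0.0]
contact_force: [-0.4, 0.6, -0.3]
gripper_width: 0.0
grasp_force: 0.1
time: 5.75
tool_pos: [0.5746, 0.0561, 0.0884]
tool_rot: [-0.0, 0.18, 0.984, 0.0]
contact_force: [-2.3, 0.9, 0.8]
gripper_width: -0.001
grasp_force: 1.3
time: 5.88
tool_pos: [0.5764, 0.0555, 0.0884]
tool_rot: [-0.0, 0.18, 0.984, 0.0]
contact_force: [-1.6, 0.4, 0.6]
gripper_width: 0.003
grasp_force: 1.3
```

Scaled: -0.002 m is -0.032.

```bash
echo '{"aperture": [0], "dx": [-0.032], "dy": [0], "dz": [0], "wx": [0], "wy": [0], "wz": [0]}' | python3 -m crank|sed -n '2p;4p';  echo '{"aperture": [0], "dx": [-0.024], "dy": [0], "dz": [0], "wx": [0], "wy": [0], "wz": [0]}' | python3 -m crank|sed -n '2p;4p'
```

```text
tool_pos: [0.5783, 0.0548, 0.0884]
contact_force: [-2.1, 1.5, 0.9]
tool_pos: [0.5797, 0.0542, 0.0884]
contact_force: [-2.8, 0.9, 2.2]
```

```bash
echo '{"aperture": [0], "dx": [-0.024], "dy": [0], "dz": [0], "wx": [0], "wy": [0], "wz": [0]}' | python3 -m crank|sed -n '2p;4p'
```

```text
tool_pos: [0.5798, 0.0542, 0.0883]
contact_force: [-9.9, 2.3, 7.4]
```

Scaled: 0.02 m is 0.32, 0.01 m is 0.16.

```bash
echo '{"aperture": [0, 0, 0, 0, 0], "dx": [0.032, 0.064, 0.16, 0.32, 0], "dy": [0, 0, 0, 0, 0], "dz": [0, 0, 0, 0, 0], "wx": [0, 0, 0, 0, 0], "wy": [0, 0, 0, 0, 0], "wz": [0, 0, 0, 0, 0]}' | python3 -m crank|sed -n '2p;4p'
python3 - <<'E'
from h import *
c=cam("wrist"); im,d=manip.grab_frame("wrist"); cv2.imwrite("pics/w2.png",im[:,:,::-1]); P=cloud(c,d)
np.savez("w2",im=im,d=d,P=P)
a=np.deg2rad(-20.7);ux=np.array([np.cos(a),np.sin(a)]);uy=np.array([-ux[1],ux[0]]);O=np.array([.6348,-.0366])
s=np.dstack([(P[...,:2]-O)@ux,(P[...,:2]-O)@uy,P[...,2]]); V=im.min(2)
for y0 in(.015,.03,.095,.11,-.11,-.09,-.04,-.02):
    m=(abs(s[...,1]-y0)<.006)&(V>150)&(s[...,0]>-.14)&(s[...,0]<.04)
    q=s[m]; 
    if len(q): l=q[q[:,2]>np.percentile(q[:,2],99)-.004]; print(y0,len(q),"top z",np.percentile(q[:,2],99).round(4),"lip x",np.percentile(l[:,0],[2,98]).round(4))
E
```

```text
tool_pos: [0.5462, 0.0668, 0.0879]
contact_force: [0.7, -0.4, -0.6]
0.015 2233 top z 0.0781 lip x [-0.1312 -0.0712]
0.03 531 top z 0.1556 lip x [-0.1314 -0.1295]
0.095 503 top z 0.1346 lip x [-0.1269 -0.1252]
0.11 854 top z 0.1567 lip x [-0.1308 -0.1235]
-0.11 501 top z 0.0229 lip x [-0.1354 -0.1167]
-0.09 1265 top z 0.0748 lip x [-0.0833 -0.0366]
-0.04 2230 top z 0.0921 lip x [-0.1175 -0.1124]
-0.02 1664 top z 0.0923 lip x [-0.1173 -0.1123]
```

View pics/w2.png

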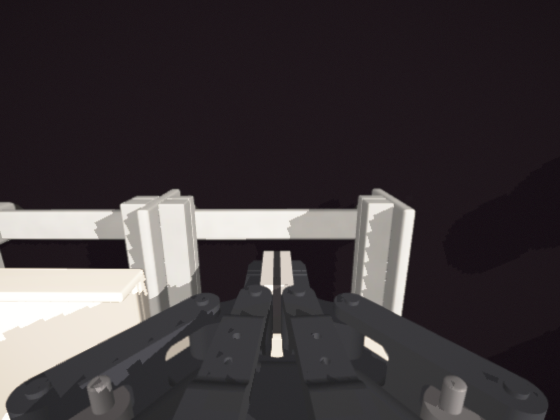

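The left shelf has left the view, so I rise, shift over to the right bay and check from there.

Scaled: -0.05 m is -0.8, -0.049 m is -0.784.

```bash
echo '{"aperture": [0, 0, 0, 0, 0], "dx": [0.16, 0.16, 0.16, 0.224, 0], "dy": [0, 0, -0.48, -0.8, -0.784], "dz": [-0.8, -0.8, -0.8, -0.192, 0], "wx": [0, 0, 0, 0, 0], "wy": [0, 0, 0, 0, 0], "wz": [0, 0, 0, 0, 0]}' | python3 -m crank|sed -n '2p;4p'; echo '{"aperture": [0, 0], "dx": [0, 0], "dy": [0, 0], "dz": [0, 0], "wx": [0, 0], "wy": [0, 0], "wz": [0, 0]}' | python3 -m crank|sed -n '1,2p;4p'
cat >> h.py <<'E'
def check(name):
    c=cam("wrist"); im,d=manip.grab_frame("wrist"); cv2.imwrite(f"pics/{name}.png",im[:,:,::-1]); P=cloud(c,d)
    a=np.deg2rad(-20.7);ux=np.array([np.cos(a),np.sin(a)]);uy=np.array([-ux[1],ux[0]]);O=np.array([.6348,-.0366])
    s=np.dstack([(P[...,:2]-O)@ux,(P[...,:2]-O)@uy,P[...,2]]); V=im.min(2)
    for y0 in(.015,.035,.065,.095,.115,-.115,-.09,-.04,-.02):
        m=(abs(s[...,1]-y0)<.006)&(V>140)&(s[...,0]>-.135)&(s[...,0]<.08)&(s[...,2]>.05)&(s[...,2]<.1)
        q=s[m]
        if len(q)<30: continue
        l=q[q[:,2]>np.percentile(q[:,2],99)-.004]; b=q[(q[:,0]>l[:,0].max()+.01)]
        print(y0,len(q),"top z",np.percentile(q[:,2],99).round(4),"lip x",np.percentile(l[:,0],[2,98]).round(4),"plate",[(round(x0,3),np.median(b[abs(b[:,0]-x0)<.01,2]).round(4)) for x0 in(-.05,-.03,0,.03,.06) if (abs(b[:,0]-x0)<.01).sum()>5])
    t=manip.state()["tool_pos"];print("tcp",(t[:2]-O)@ux,(t[:2]-O)@uy,t[2])
E
python3 -c "
from h import *
check('w3')"
```

```text
tool_pos: [0.4611, -0.0399, 0.2531]
contact_force: [-0.7, 0.4, -0.2]
time: 7.8
tool_pos: [0.461, -0.0388, 0.2505]
contact_force: [1.4, 0.6, -0.3]
0.015 635 top z 0.0862 lip x [-0.0721 -0.0676] plate [(-0.05, np.float64(0.0676))]
0.035 283 top z 0.0865 lip x [-0.0721  0.0095] plate []
0.065 454 top z 0.0864 lip x [-0.0719  0.0325] plate []
0.095 521 top z 0.0865 lip x [-0.0718 -0.0667] plate [(-0.05, np.float64(0.0678)), (-0.03, np.float64(0.0679)), (0, np.float64(0.068))]
0.115 945 top z 0.0865 lip x [-0.0716 -0.0669] plate [(-0.05, np.float64(0.068)), (-0.03, np.float64(0.0679)), (0, np.float64(0.068))]
-0.115 860 top z 0.0921 lip x [-0.1172 -0.1123] plate [(-0.05, np.float64(0.0737))]
-0.09 299 top z 0.0923 lip x [-0.1172 -0.1118] plate []
-0.04 275 top z 0.0924 lip x [-0.1171 -0.1132] plate []
-0.02 662 top z 0.0922 lip x [-0.1172 -0.1131] plate [(-0.05, np.float64(0.0736))]
tcp -0.16187164154381536 -0.06310266541382192 0.2503396561104932
```

View pics/w3.png

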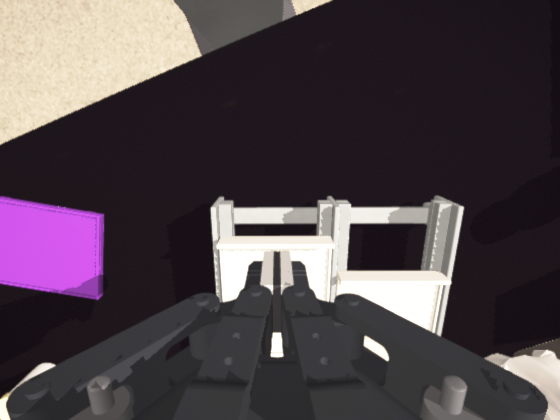

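The left shelf is seated flat: its lip top is at 86.5 mm and its plate at 68 mm along its whole length. Now the right shelf, with its lip at rows 238–247.

Scaled: 0.042 m is 0.672, 0.04 m is 0.64.

```bash
echo '{"aperture": [0, 0, 0, 0, 0], "dx": [0, 0, 0, 0, 0], "dy": [0, 0, 0, 0, 0], "dz": [0.672, 0.64, 0.64, 0.64, 0], "wx": [0, 0, 0, 0, 0], "wy": [0, 0, 0, 0, 0], "wz": [0, 0, 0, 0, 0]}' | python3 -m crank|sed -n '2p;4p'; echo '{"aperture": [0, 0, 0, 0, 0], "dx": [-0.112, -0.112, -0.112, -0.064, -0.048], "dy": [0, 0, 0, 0, 0], "dz": [0, 0, 0, 0, 0], "wx": [0, 0, 0, 0, 0], "wy": [0, 0, 0, 0, 0], "wz": [0, 0, 0, 0, 0]}' | python3 -m crank|sed -n '2p;4p'; echo '{"aperture": [0, 0, 0], "dx": [-0.048, -0.048, -0.048], "dy": [0, 0, 0], "dz": [0, 0, 0], "wx": [0, 0, 0], "wy": [0, 0, 0], "wz": [0, 0, 0]}' | python3 -m crank|sed -n '2p;4p'
```

```text
tool_pos: [0.4581, -0.037, 0.0847]
contact_force: [-0.8, 0.3, -0.4]
tool_pos: [0.4872, -0.0488, 0.0885]
contact_force: [0.1, -0.5, -0.5]
tool_pos: [0.4947, -0.0515, 0.0881]
contact_force: [-2.5, 1.6, 2.1]
```

Scaled: -0.005 m is -0.08.

```bash
echo '{"aperture": [0, 0, 0], "dx": [-0.08, -0.08, -0.08], "dy": [0, 0, 0], "dz": [0, 0, 0], "wx": [0, 0, 0], "wy": [0, 0, 0], "wz": [0, 0, 0]}' | python3 -m crank|sed -n '2p;4p'; echo '{"aperture": [0, 0], "dx": [-0.08, -0.08], "dy": [0, 0], "dz": [0, 0], "wx": [0, 0], "wy": [0, 0], "wz": [0, 0]}' | python3 -m crank|sed -n '2p;4p'; python3 -c "
from h import *
check('w4')"|tail -1
```

```text
tool_pos: [0.5095, -0.0572, 0.0881]
contact_force: [-2.7, 0.9, 1.0]
tool_pos: [0.5189, -0.0608, 0.0881]
contact_force: [-1.4, 0.6, -0.2]
tcp -0.09915920308545538 -0.06359283972499787 0.08835225530225624
```

15 mm left to the expected stop.

Scaled: -0.003 m is -0.048.

```bash
echo '{"aperture": [0, 0, 0], "dx": [-0.048, -0.048, -0.048], "dy": [0, 0, 0], "dz": [0, 0, 0], "wx": [0, 0, 0], "wy": [0, 0, 0], "wz": [0, 0, 0]}' | python3 -m crank|sed -n '2p;4p'; echo '{"aperture": [0], "dx": [-0.032], "dy": [0], "dz": [0], "wx": [0], "wy": [0], "wz": [0]}' | python3 -m crank|sed -n '2p;4p'
```

```text
tool_pos: [0.5273, -0.0638, 0.0883]
contact_force: [-0.5, 1.2, 0.3]
tool_pos: [0.5291, -0.0646, 0.0884]
contact_force: [-3.1, 1.3, 1.9]
```

Scaled: -0.0015 m is -0.024.

```bash
echo '{"aperture": [0], "dx": [-0.024], "dy": [0], "dz": [0], "wx": [0], "wy": [0], "wz": [0]}' | python3 -m crank|sed -n '2p;4p'; echo '{"aperture": [0], "dx": [-0.024], "dy": [0], "dz": [0], "wx": [0], "wy": [0], "wz": [0]}' | python3 -m crank|sed -n '2p;4p'
```

```text
tool_pos: [0.5303, -0.065, 0.0883]
contact_force: [-2.9, 0.1, 1.1]
tool_pos: [0.5317, -0.0655, 0.0883]
contact_force: [-2.8, 1.2, 1.0]
```

Scaled: -0.0015 m is -0.024.

```bash
echo '{"aperture": [0], "dx": [-0.024], "dy": [0], "dz": [0], "wx": [0], "wy": [0], "wz": [0]}' | python3 -m crank|sed -n '2p;4p'
```

```text
tool_pos: [0.5332, -0.0661, 0.0883]
contact_force: [-2.4, 0.9, 1.5]
```

Scaled: -0.0015 m is -0.024.

```bash
echo '{"aperture": [0], "dx": [-0.024], "dy": [0], "dz": [0], "wx": [0], "wy": [0], "wz": [0]}' | python3 -m crank|sed -n '2p;4p'
```

```text
tool_pos: [0.5345, -0.0666, 0.0883]
contact_force: [-6.2, 2.5, 4.3]
```

Scaled: -0.0008 m is -0.0128.

```bash
echo '{"aperture": [0], "dx": [-0.0128], "dy": [0], "dz": [0], "wx": [0], "wy": [0], "wz": [0]}' | python3 -m crank|sed -n '2p;4p'; echo '{"aperture": [0, 0, 0, 0], "dx": [0.032, 0.064, 0.16, 0.32], "dy": [0, 0, 0, 0], "dz": [0, 0, 0, 0], "wx": [0, 0, 0, 0], "wy": [0, 0, 0, 0], "wz": [0, 0, 0, 0]}' | python3 -m crank|sed -n '2p;4p'; echo '{"aperture": [0, 0, 0, 0, 0], "dx": [0.32, 0.32, 0.16, 0, 0], "dy": [0, 0, 0, 0, 0], "dz": [-0.64, -0.8, -0.8, -0.32, 0], "wx": [0, 0, 0, 0, 0], "wy": [0, 0, 0, 0, 0], "wz": [0, 0, 0, 0, 0]}' | python3 -m crank|sed -n '1,2p;4p'; echo '{"aperture": [0, 0], "dx": [0, 0], "dy": [0, 0], "dz": [0, 0], "wx": [0, 0], "wy": [0, 0], "wz": [0, 0]}' | python3 -m crank >/dev/null; python3 -c "
from h import *
check('w5')
im,d=manip.grab_frame('top'); cv2.imwrite('pics/t5.png',cv2.resize(im[120:280,140:380,::-1],None,fx=3,fy=3))"
```

```text
tool_pos: [0.5345, -0.0666, 0.0883]
contact_force: [-7.6, 2.6, 6.4]
tool_pos: [0.5014, -0.0541, 0.0885]
contact_force: [-0.4, -0.1, -0.3]
time: 12.4
tool_pos: [0.4555, -0.0367, 0.2494]
contact_force: [-0.3, -0.4, -0.5]
0.015 551 top z 0.086 lip x [-0.0721 -0.0692] plate []
0.035 224 top z 0.0867 lip x [-0.072  -0.0026] plate []
0.065 357 top z 0.0868 lip x [-0.0718  0.0135] plate []
0.095 444 top z 0.0865 lip x [-0.0719 -0.0663] plate [(-0.05, np.float64(0.0679)), (-0.03, np.float64(0.068))]
0.115 884 top z 0.0863 lip x [-0.0716 -0.0664] plate [(-0.05, np.float64(0.0679)), (-0.03, np.float64(0.0681)), (0, np.float64(0.0678))]
-0.115 696 top z 0.0862 lip x [-0.0722 -0.0671] plate [(-0.05, np.float64(0.0676))]
-0.02 277 top z 0.0864 lip x [-0.0717 -0.0669] plate [(-0.05, np.float64(0.0673))]
tcp -0.16903734075632634 -0.06366791438758894 0.2460466251279179
```

View pics/w5.png

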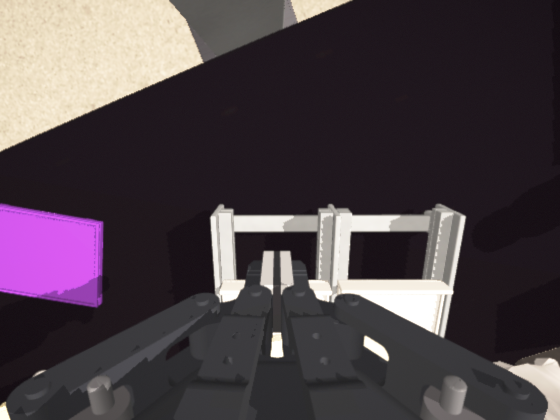

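View pics/t5.png

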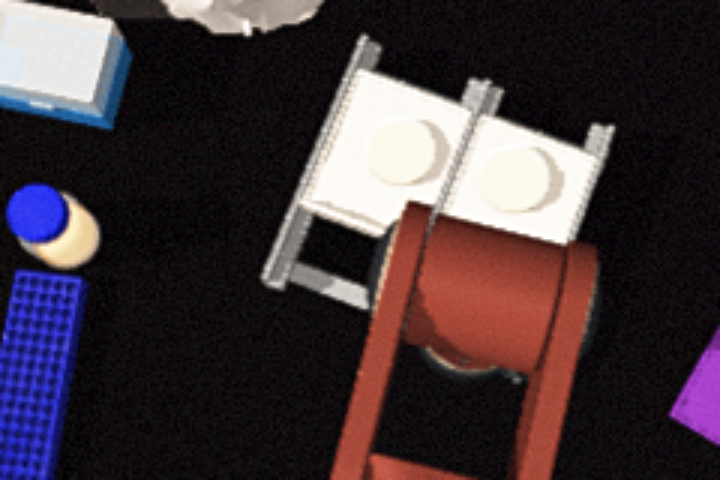

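Both lips are level in the wrist picture at row ~287, with x -72 mm and lip top 86 mm, so both shelves are seated flat. Both dishes are still in place (crop (150,405) and (180,520)), the bottle hasn't moved, and the arm is clear.

```bash
python3 -c "
from plant import manip
print(manip.job_done())"
```

```text
the job is handed in; nothing more can be done
None
```

I pushed both white shelves back until they dropped into their notches; both sit flat with the dishes still on them, the bottle wasn't moved, and the job is handed in with the arm clear.

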